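# Change the film holder on the light box

## Robot

A 6-joint arm with a two-finger parallel gripper is mounted at the origin on the work surface. World frame = base frame: x ahead of the robot, y to its left, z up, the work surface at z = 0. Lengths are in m, angles in rad, forces in N, time in s.
With the tool pointing down it reaches from about 0.35 to 0.975 m from the base axis. Payload 7.1 kg.
Tool frame: the origin (TCP) lies midway between the tips of the shut fingers; the grasp point (between the pads) lies 19 mm behind it; z points along the fingers, x is the direction in which the jaws open and shut, and the axes are right-handed (so a half turn about z gives the same grasp; the last joint's range is limited). The gripper opens to 88 mm and grips with 3 to 60 N. Pads are 20 mm wide; open, the fingers measure 115 mm over their backs; the gripper's body (75 mm by 178 mm) begins 61 mm behind the grasp point.
Start: joints at [1.161, 0.423, 1.63, -0, 1.089, -0.019], TCP at [0.238, 0.578, 0.223] pointing down, gripper open.
Joint ranges: [-3, 3], [-0.9, 2.11], [0.09, 2.58], [-1.31, 4.45], [0.11, 2.69], [-2.54, 2.54]. Speed limits (rad/s): [2.39, 2.39, 3.01, 3.14, 3.14, 3.14].

## Interface

Orientations are given as a unit quaternion [w, x, y, z].
In Python, from station import move_pose, movel, movej, command_gripper, wait, inverse_kinematics, read_camera, camera_info, MotionError, job_done, get_time, get_joint_pos, get_qvel, get_effort, get_tcp_pos, get_ee_rot, get_ft_force, get_ft_torque, get_grip_width gives the robot as it stands. Calls block until the motion is done:
- move_pose(position, orientation): joint-space move of the TCP to a pose.
- movel(position, frame=None, v=0.15, until_force=None): straight line of the TCP; frame=None keeps the orientation; v is the mean speed in m/s. With until_force (N) it stops when the force on the tool has changed by that much, and returns True; else False.
- movej(angles): joint-space move.
- command_gripper(opening): opening from 0.0 (shut) to 1.0 (fully open); the grip force is fixed at half the most; returns when the fingers have stopped.
- wait(seconds).
- inverse_kinematics(position, orientation): joint angles nearest the present ones, or None.
- read_camera(name): name is "side" or "top"; returns the picture (480x640x3 uint8, red, green, blue); there is no depth.
- camera_info(name): a dict with "intrinsics" (3x3 intrinsics, pixels), "T" (4x4, takes a point from camera to world coordinates). Camera axes: x right, y up, looking along -z (the intrinsics and any distortion apply to the point x, -y, -z); pixel columns grow to the right and rows downward; lengths in m; the calibration is good to about 2 mm. A picture is of the moment at which its call begins. camera_info takes no time and is no camera call.
A pose or a line that the arm cannot do raises MotionError and nothing moves.
- job_done(): hands the job in, once; it reports no verdict.
Readings, each from a call of its own:
- get_time(): time.
- get_joint_pos(): joint angles.
- get_qvel(): joint speeds.
- get_effort(): joint torques, N m.
- get_tcp_pos(): TCP position.
- get_ee_rot(): TCP orientation.
- get_ft_force(): force on the tool from outside, world axes, zero at the start.
- get_ft_torque(): the same for the moment, N m.
- get_grip_width(): opening from 0.0 (shut) to 1.0 (fully open).
Only numpy, scipy, OpenCV 4.12 (cv2) and the standard library are available. Lean on these libraries where they do the work, as an engineer would, in place of code of your own. Each camera call takes 0.05 s, during which the arm holds its last target.

## Task

Change the film holder on the light box: set the loupe and the steel bar weight that stand on the four-frame holder aside on the black rubber mat, lift that holder into the empty tray, and lay the three-frame holder from the other tray flat in its place in the brown corner guide. Then put the weight and the loupe back on top, each at the spot on the light box where it stood before, the weight lying across the holder again and the loupe upright. Do not tip the loupe over, do not shift the holder while anything still stands on it, and leave the tape roll, the paper cup and the marker alone.

Things in the scene. Friction and masses are not known exactly. Their poses are not given: they have to be found in the camera images.
- light_box: Fixed light box of brushed steel with a white opal top, 220 (x) x 260 (y) x 55 mm high. Origin: centre of its underside, on the bench; z up. An L-shaped guide of brown card, 3 mm high and 18 mm wide, is taped on the top round the +x,+y corner of the holder's place: one leg beside the holder's +x long side (at x = 34 to 52, y = 46 to 98 mm), one beside its +y end (at x = -27 to 52, y = 98 to 116 mm). The middle of both long sides is free for fingers.
- seat (a point): Centre of the holder's place on the light box, a point on the opal top, 55 mm above the bench, right above the light box's origin. A holder belongs here with its long axis along the light box's y; each leg of the card guide then is 5 mm away from the holder.
- four_frame_holder: Loose black flat film holder, 58 (x) x 186 (y) x 12 mm thick, 0.10 kg, with a brown film strip showing in a row of four oblong windows of 24 x 36 mm. Origin: centre of its underside; z up. Starts in the place on the light box with the loupe and the weight standing on it. It is picked across its 58 mm width at the middle.
- three_frame_holder: Loose black flat film holder of the same outside size, 58 (x) x 186 (y) x 12 mm, 0.10 kg, with a wider brown film strip showing in a row of three square windows of 40 x 40 mm. Origin: centre of its underside; z up. Starts in next_tray.
- bar_weight: Loose plain steel bar, 76 (x) x 28 (y) x 22 mm high, about 0.35 kg, lying on the four-frame holder near one end, across it. Origin: centre of its underside. It is picked across its 28 mm width.
- loupe: Loose round loupe standing on the four-frame holder near the other end: black barrel 50 mm in diameter from 22 to 50 mm height, on a clear foot 42 mm in diameter from 0 to 22 mm. About 0.12 kg. Origin: centre of its underside; z up.
- done_tray: Fixed shallow grey tray, empty at the start: 140 (x) x 230 (y) mm outside, walls 4 mm thick and 16 mm high, floor 4 mm thick. Origin: centre of its underside, on the bench. The four-frame holder goes into it, long axis along the tray's y.
- next_tray: Fixed shallow grey tray of the same make and size, in which the three-frame holder lies at the start, long axis along the tray's y. Origin: centre of its underside.
- mat: Fixed black rubber mat, 130 (x) x 200 (y) x 3 mm thick, the side area for the loupe and the weight. Origin: centre of its underside, on the bench.
There are look-alikes about, which are no part of the job. What is shaped like the three_frame_holder but purple is not meant.

How it is judged:
By the outcome, as a careful person would: the job done as asked, in the order asked, and still so for the second after the job is handed in, with the robot touching nothing.
It also fails if it takes over 138 s, if anything falls off the work surface, if the arm or the gripper's body presses on something with over 40 N, if the wrist force passes 120 N, or if a joint passes its speed limit or range.

## Working session

There is one attempt and no reset: what is moved stays moved. The work goes in short steps, each a Python script; the robot and the scene stay as the last script left them, time stands still between calls to the robot, and variables do not carry over. Pictures are saved under pics/ and viewed, and the job is handed in when it is done.

```bash
ls; mkdir -p pics; python3 - <<'E'
from station import *
import cv2
for n in("top","side"):
    im=read_camera(n); cv2.imwrite(f"pics/{n}0.png",im[:,:,::-1]); i=camera_info(n); print(n,i)
print(get_time(),get_tcp_pos(),get_ee_rot(),get_grip_width())
E
```

```text
pics
top {'intrinsics': array([[508.89020243,   0.        , 320.40497339],
       [  0.        , 508.89020243, 244.47477903],
       [  0.        ,   0.        ,   1.        ]]), 'T': array([[-0.01000889,  0.99734297, -0.07215836,  0.32768585],
       [-0.99967487, -0.01167244, -0.02266938,  0.09140585],
       [-0.02345141,  0.071908  ,  0.99713553,  1.35190011],
       [ 0.        ,  0.        ,  0.        ,  1.        ]])}
side {'intrinsics': array([[608.75157691,   0.        , 324.28561522],
       [  0.        , 608.75157691, 235.40509992],
       [  0.        ,   0.        ,   1.        ]]), 'T': array([[ 0.94196342,  0.17104997, -0.28887163, -0.05950459],
       [-0.33569955,  0.4883074 , -0.80551952, -1.19389232],
       [ 0.00327406,  0.855744  ,  0.51738911,  0.8914399 ],
       [ 0.        ,  0.        ,  0.        ,  1.        ]])}
0.1 [0.237854   0.57744219 0.22198505] [ 3.66570429e-04  8.30938983e-01  5.56363144e-01 -5.69272669e-04] 1.0008182761270408
```

View pics/top0.png

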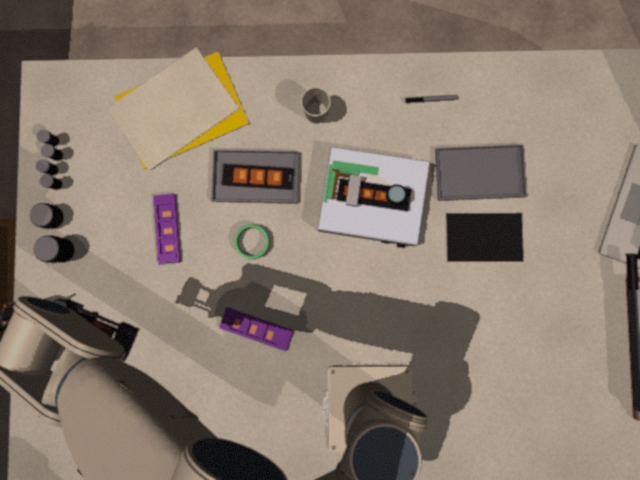

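View pics/side0.png

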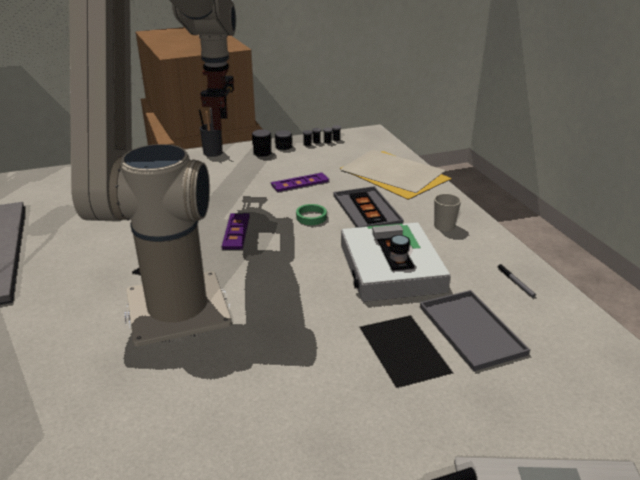

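```bash
python3 - <<'E'
import cv2,numpy as np
a=cv2.imread("pics/top0.png")[135:260,200:360];b=cv2.imread("pics/top0.png")[135:260,305:465]
cv2.imwrite("pics/topA.png",cv2.resize(a,(800,600),interpolation=cv2.INTER_CUBIC)[:, :])
cv2.imwrite("pics/topB.png",cv2.resize(b,None,fx=5,fy=4.8,interpolation=cv2.INTER_CUBIC))
s=cv2.imread("pics/side0.png")[210:310,330:463]
cv2.imwrite("pics/sideB.png",cv2.resize(s,(798,600),interpolation=cv2.INTER_CUBIC))
E
```

```text
(no output)
```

View pics/topB.png

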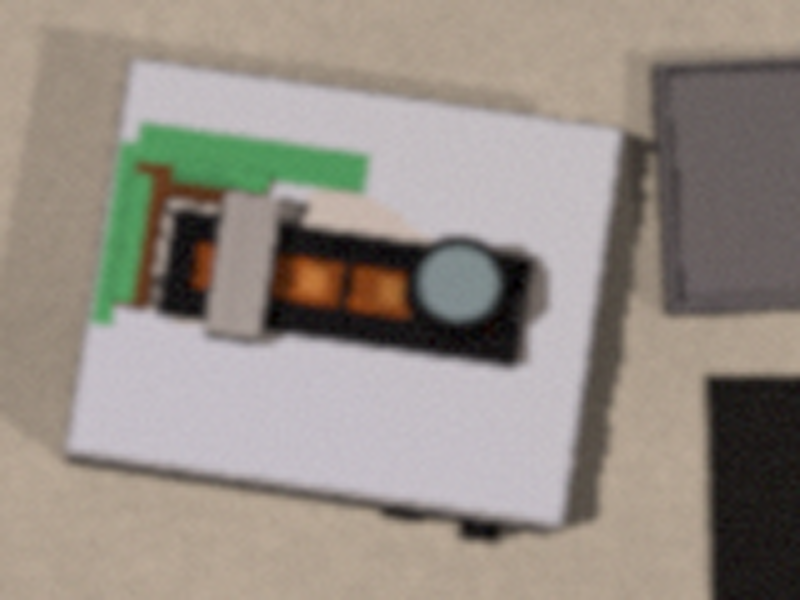

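View pics/sideB.png

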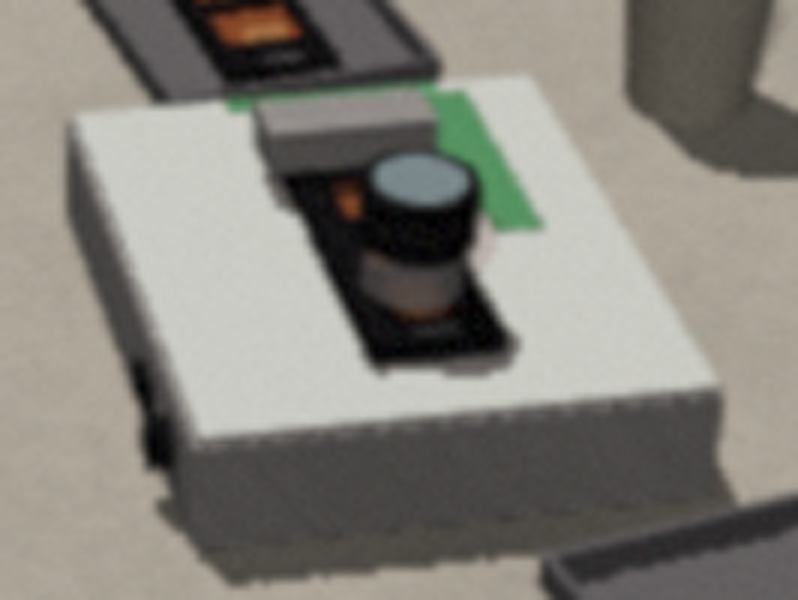

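View pics/topA.png

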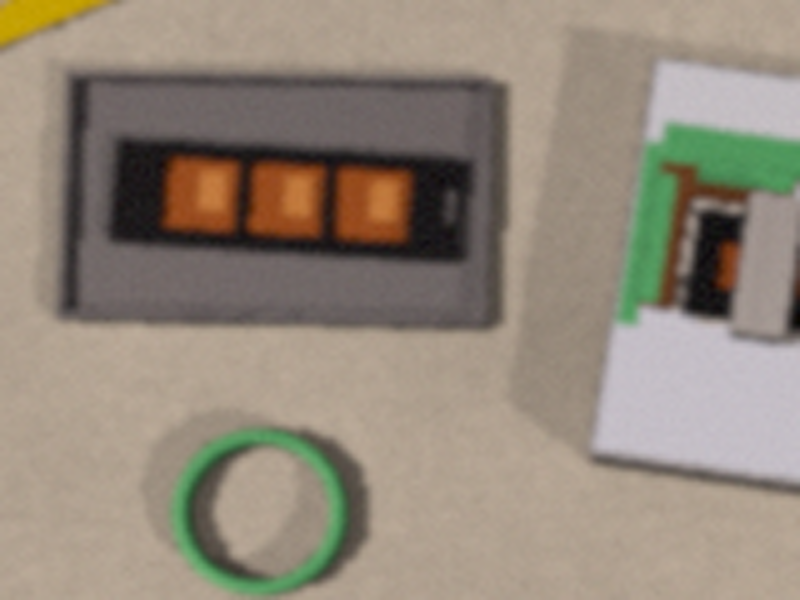

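```bash
cat > h.py <<'E'
import numpy as np, cv2
from scipy.optimize import least_squares
from station import *
CAM={n:camera_info(n) for n in("top","side")}
def proj(n,P):
    c=CAM[n];P=np.atleast_2d(P);T=c["T"]
    p=(P-T[:3,3])@T[:3,:3]; p=p*[1,-1,-1]
    q=p@c["intrinsics"].T
    return q[:,:2]/q[:,2:]
def ray(n,px):
    c=CAM[n];d=np.linalg.inv(c["intrinsics"])@[px[0],px[1],1.]
    d=c["T"][:3,:3]@(d*[1,-1,-1]); return c["T"][:3,3],d
def onz(n,px,z):
    o,d=ray(n,px); return o+d*(z-o[2])/d[2]
def tri(pt,ps):
    A=[];b=[]
    for n,p in(("top",pt),("side",ps)):
        o,d=ray(n,p);d=d/np.linalg.norm(d);M=np.eye(3)-np.outer(d,d);A.append(M);b.append(M@o)
    x=np.linalg.lstsq(np.vstack(A),np.hstack(b),rcond=None)[0]
    return x,proj("top",x)[0]-pt,proj("side",x)[0]-ps
def R(a): c,s=np.cos(a),np.sin(a); return np.array([[c,-s,0],[s,c,0],[0,0,1]])
def pose(v,P): return np.asarray(P)@R(v[3]).T+np.asarray(v[:3])
def rect(w,h,z=0): return np.array([[w/2,h/2,z],[w/2,-h/2,z],[-w/2,-h/2,z],[-w/2,h/2,z]])
def edgefit(imgs,segs,v0,rng=2.5,it=6,fix_z=None,n=40,verbose=True,cams=("top","side"),sign=None):
    """segs: dict cam-> list of ((p,q) local, polarity): polarity +1 brighter on the left-normal side,..0 any. returns pose"""
    v=np.array(v0,float)
    G={c:cv2.GaussianBlur(cv2.cvtColor(imgs[c],cv2.COLOR_RGB2GRAY).astype(np.float32),(0,0),.7) for c in cams}
    for k in range(it):
        obs=[]
        for c in cams:
            for (p,q) in segs[c]:
                t=np.linspace(.08,.92,n)[:,None];L=np.array(p)*(1-t)+np.array(q)*t
                x=proj(c,pose(v,L)); d=x[-1]-x[0];d/=np.linalg.norm(d);nn=np.array([-d[1],d[0]])
                s=np.arange(-rng,rng+.01,.1)
                M=x[:,None]+s[None,:,None]*nn
                I=cv2.remap(G[c],M[...,0].astype(np.float32),M[...,1].astype(np.float32),cv2.INTER_CUBIC)
                # smooth along edge
                I=cv2.blur(I,(1,5)); g=np.abs(np.gradient(I,axis=1))
                j=g.argmax(1); ok=(g.max(1)>1.0)&(j>0)&(j<len(s)-1)
                for i in np.where(ok)[0]: obs.append((c,L[i],x[i]+s[j[i]]*nn,nn))
        def f(u):
            if fix_z is not None:u=np.array([u[0],u[1],fix_z,u[3]])
            r=[]
            for c in cams:
                o=[a for a in obs if a[0]==c]
                if o: r.append((( proj(c,pose(u,np.array([a[1] for a in o])))-np.array([a[2] for a in o]))*np.array([a[3] for a in o])).sum(1))
            return np.hstack(r)
        S=least_squares(f,v,loss='soft_l1',f_scale=.3,x_scale=[.01,.01,.01,.05]);v=S.x
        if fix_z is not None:v[2]=fix_z
    if verbose:
        r=f(v);print("fit",np.round(v[:3]*1000,1),"yaw deg",round(np.degrees(v[3]),2),"n",len(obs),"med|r|",round(np.median(abs(r)),2))
    return v
def closed(P): return [(P[i],P[(i+1)%len(P)]) for i in range(len(P))]
def load(s): return {c:cv2.imread(f"pics/{c}{s}.png")[:,:,::-1].copy() for c in("top","side")}
E
python3 - <<'E'
from h import *
def T(p): return ((p[0]+.5)/5-.5+305,(p[1]+.5)/4.8-.5+135)
def S(p): return ((p[0]+.5)/6-.5+330,(p[1]+.5)/6-.5+210)
C=[]
for a,b in(((133,60),(530,75)),((622,130),(720,388)),((565,525),(205,438)),((68,457),(75,115))):
    x,r1,r2=tri(T(a),S(b)); C.append(x); print(np.round(x*1000,1),np.round(r1,2),np.round(r2,2))
C=np.array(C); print(np.linalg.norm(np.diff(C,axis=0),axis=1)); m=C.mean(0)
yaw=np.arctan2(*(C[0]-C[1]+C[3]-C[2])[[1,0]])-np.pi/2; print(m,np.degrees(yaw))
imgs=load("0")
P=rect(.22,.26,0)
v=edgefit(imgs,{c:closed(P) for c in("top","side")},[*m,yaw])
v=edgefit(imgs,{c:closed(P) for c in("top",)},[*m[:2],.055,yaw],fix_z=.055,cams=("top",))
v=edgefit(imgs,{c:closed(P) for c in("side",)},[*m[:2],.055,yaw],fix_z=.055,cams=("side",))
E
```

```text
[674.7  90.2  54.8] [ 0.07 -0.2 ] [-0.2   0.04]
[ 631.8 -160.8   54.5] [-0.02  0.05] [ 0.05 -0.01]
[ 420.9 -126.6   56.7] [ 0.15 -0.45] [-0.51  0.05]
[461.8 125.3  55.3] [ 0.32 -1.  ] [-0.99  0.08]
[0.25459266 0.21365613 0.25522285]
[ 0.54729507 -0.01797363  0.05532136] -9.449285805115798
fit [547.8 -15.1  53.6] yaw deg -9.69 n 300 med|r| 0.62
fit [546.8 -15.3  55. ] yaw deg -9.65 n 140 med|r| 0.84
fit [547.5 -15.3  55. ] yaw deg -9.75 n 160 med|r| 0.6
```

```bash
cat >> h.py <<'E'
def overlay(imgs,items,crops,name,s=5):
    """items: list of (v, list of polylines local); crops: {cam:(x0,y0,w,h)}; hstack"""
    out=[]
    for c,(x0,y0,w,h) in crops.items():
        im=cv2.resize(imgs[c][y0:y0+h,x0:x0+w,::-1],None,fx=s,fy=s,interpolation=cv2.INTER_CUBIC)
        for v,pls,col in items:
            for pl in pls:
                q=(proj(c,pose(v,pl))-[x0,y0]+.5)*s-.5
                cv2.polylines(im,[np.round(q).astype(np.int32)],True,col,1,cv2.LINE_AA)
        out.append(im)
    cv2.imwrite(name,np.hstack(out) if len({o.shape[0] for o in out})==1 else out[0])
E
python3 - <<'E'
from h import *
v=[.5478,-.0151,.055,np.radians(-9.69)]
ys=np.array
def r(x0,x1,y0,y1,z): return np.array([[x0,y0,z],[x1,y0,z],[x1,y1,z],[x0,y1,z]])/1000
items=[(v,[rect(.22,.26,0)],(0,0,255)),(v,[r(34,52,46,98,3),r(-27,52,98,116,3),rect(.058,.186,.012)],(255,0,255))]
imgs=load("0")
overlay(imgs,items,{"top":(310,138,130,118)},"pics/ov1.png",5)
overlay(imgs,items,{"side":(335,212,130,110)},"pics/ov2.png",5)
E
```

```text
(no output)
```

View pics/ov1.png

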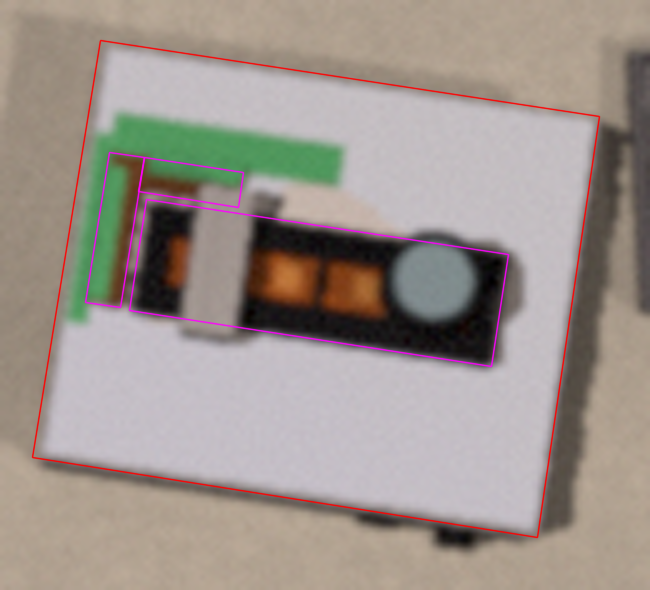

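View pics/ov2.png

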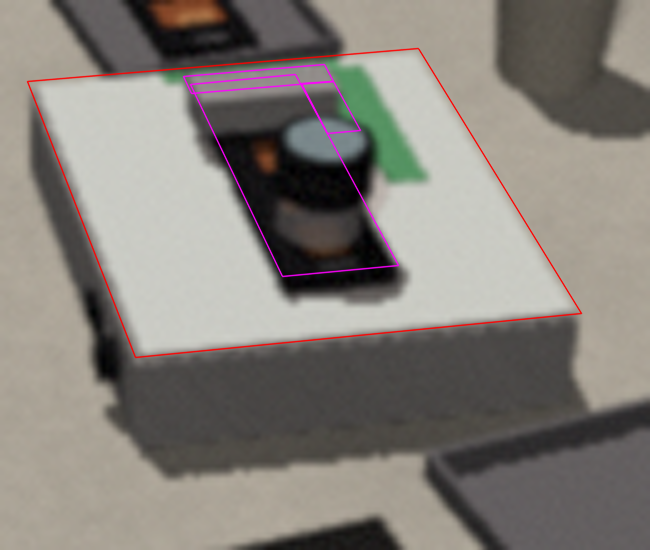

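```bash
python3 - <<'E'
from h import *
imgs=load("0")
box=[.5478,-.0151,.055,np.radians(-9.69)]
def loc(p): return ((np.asarray(p)-[*box[:2],.055])@R(box[3]))*1000
# loupe glass
cen={}
for c,(x0,y0,w,h) in {"top":(385,180,25,28),"side":(390,232,22,16)}.items():
    a=imgs[c][y0:y0+h,x0:x0+w].astype(float)
    b=a[...,2]-a[...,0]; wt=np.clip(b-4,0,14)
    ys,xs=np.mgrid[y0:y0+h,x0:x0+w]
    bw=(b>8).astype(np.uint8);n,l,st,ce=cv2.connectedComponentsWithStats(bw);k=1+st[1:,4].argmax()
    cen[c]=ce[k]+[x0,y0];print(c,cen[c],st[k]); 
x,r1,r2=tri(cen["top"],cen["side"]);print("loupe glass",np.round(x*1000,1),r1,r2,"local",np.round(loc(x),1))
# weight
P=rect(.076,.028)
def tp(u,v):return onz("top",((u+.5)/5-.5+310,(v+.5)/5-.5+138),.089)
c0=np.mean([tp(200,185),tp(252,190),tp(238,335),tp(183,328)],0);print("w0",c0*1000)
for yaw in(-9.7,):
    for cams,fz in((("top","side"),None),(("top",),.089),(("side",),.089)):
        v=edgefit(imgs,{c:closed(P) for c in cams},[*c0,np.radians(yaw)],cams=cams,fix_z=fz,rng=2); print("local",loc(v[:3]))
wv=edgefit(imgs,{c:closed(P) for c in("top","side")},[*c0,np.radians(-9.7)],rng=2,fix_z=.089)
t=np.linspace(0,2*np.pi,40);circ=np.c_[np.cos(t),np.sin(t),0*t]
L=[x[0],x[1],.117,0]
items=[(wv,[P,P-[0,0,.022]],(0,0,255)),(L,[circ*.025,circ*.025-[0,0,.028],circ*.021-[0,0,.05]],(0,255,0))]
overlay(imgs,items,{"top":(330,165,95,60),"side":(360,212,65,60)},"pics/ov3.png",5)
E
```

```text
top [396.15025907 193.47150259] [  4   6  16  16 193]
side [402.44378698 238.0887574 ] [  2   0  20  13 169]
loupe glass [542.6 -67.7 120.2] [ 0.51753116 -1.35563727] [-1.43292297  0.22490749] local [  3.7 -52.8  65.2]
w0 [556.22187749  36.45302634  89.        ]
fit [552.1  37.5  89.1] yaw deg -9.86 n 283 med|r| 0.37
local [-4.62461019 52.55939378 34.05977405]
fit [552.8  37.1  89. ] yaw deg -9.11 n 153 med|r| 0.29
local [-3.868799   52.33715045 34.        ]
fit [550.7  38.3  89. ] yaw deg -9.43 n 127 med|r| 0.37
local [-6.14410776 53.15752262 34.        ]
fit [552.2  37.5  89. ] yaw deg -9.78 n 280 med|r| 0.36
```

View pics/ov3.png

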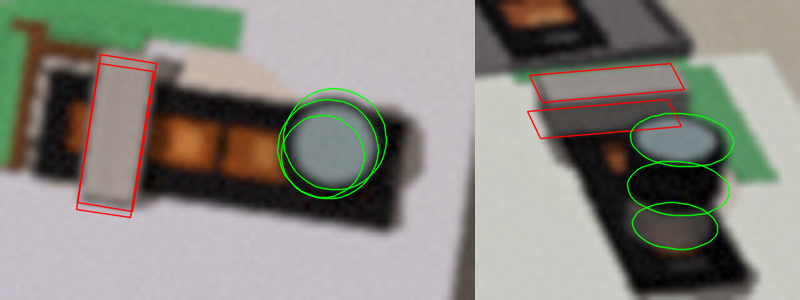

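```bash
python3 - <<'E'
from h import *
imgs=load("0")
B=("top","side")
def go(name,w,h,z,px,yaw=0,rng=2.5,items=[]):
    c0=onz("top",px,z);P=rect(w,h)
    print(name)
    for cams,fz in((B,None),(B,z),(("top",),z),(("side",),z)):
        v=edgefit(imgs,{c:closed(P) for c in cams},[*c0,np.radians(yaw)],cams=cams,fix_z=fz,rng=rng)
        if cams==B and fz: keep=v
    items.append((keep,[P],(0,0,255)))
I=[]
go("next",.14,.23,.016,(256.5,176.5),0,3,I)
go("done",.14,.23,.016,(480,172),0,3,I)
go("mat",.13,.20,.003,(485,237),0,3,I)
go("three",.058,.186,.016,(257.5,177),-3,2.5,I)
for nm,c,z in(("cup base-ish",(316,103),.05),("tape",(252,241),.01),("cuprim",(316,103),.09)): print(nm,onz("top",c,z))
overlay(imgs,I,{"top":(205,140,160,75)},"pics/ov4.png",5)
overlay(imgs,I,{"top":(430,140,110,125)},"pics/ov5.png",4)
overlay(imgs,I,{"side":(320,180,220,210)},"pics/ov6.png",3)
E
python3 -c "
import cv2,numpy as np
a=cv2.imread('pics/ov5.png');b=cv2.imread('pics/ov4.png');c=cv2.imread('pics/ov6.png')
print(a.shape,b.shape,c.shape)
o=np.zeros((375+225,800,3),np.uint8);b=cv2.resize(b,(480,225));o[:225,:480]=b;o[225:,:330]=cv2.resize(a,(330,375));o[225:,330:330+393]=cv2.resize(c,(393,375));cv2.imwrite('pics/ov7.png',o)"
```

```text
next
fit [608.1 289.4  16. ] yaw deg -1.98 n 320 med|r| 0.62
fit [608.2 289.8  16. ] yaw deg -2.0 n 320 med|r| 0.66
fit [608.6 290.3  16. ] yaw deg -2.02 n 160 med|r| 0.73
fit [604.4 289.3  16. ] yaw deg -3.25 n 160 med|r| 0.75
done
fit [ 610.7 -302.8   14.4] yaw deg 1.58 n 304 med|r| 0.52
fit [ 610.  -303.8   16. ] yaw deg 1.59 n 299 med|r| 0.39
fit [ 610.6 -302.6   16. ] yaw deg 1.6 n 159 med|r| 0.59
fit [ 604.  -304.4   16. ] yaw deg 1.54 n 159 med|r| 0.72
mat
fit [ 440.3 -311.1    2.1] yaw deg -0.57 n 320 med|r| 0.31
fit [ 440.  -311.4    3. ] yaw deg -0.48 n 320 med|r| 0.32
fit [ 440.3 -310.9    3. ] yaw deg -0.33 n 160 med|r| 0.48
fit [ 440.  -311.9    3. ] yaw deg -0.44 n 160 med|r| 0.22
three
fit [608.5 286.6  14.5] yaw deg -4.37 n 318 med|r| 0.63
fit [607.8 285.8  16. ] yaw deg -4.27 n 312 med|r| 0.57
fit [608.4 287.1  16. ] yaw deg -4.62 n 160 med|r| 0.49
fit [605.5 284.   16. ] yaw deg -4.51 n 159 med|r| 0.62
cup base-ish [0.79345653 0.12882284 0.05      ]
tape [0.43616486 0.30341812 0.01      ]
cuprim [0.77914604 0.12767323 0.09      ]
(500, 440, 3) (375, 800, 3) (630, 660, 3)
```

View pics/ov7.png

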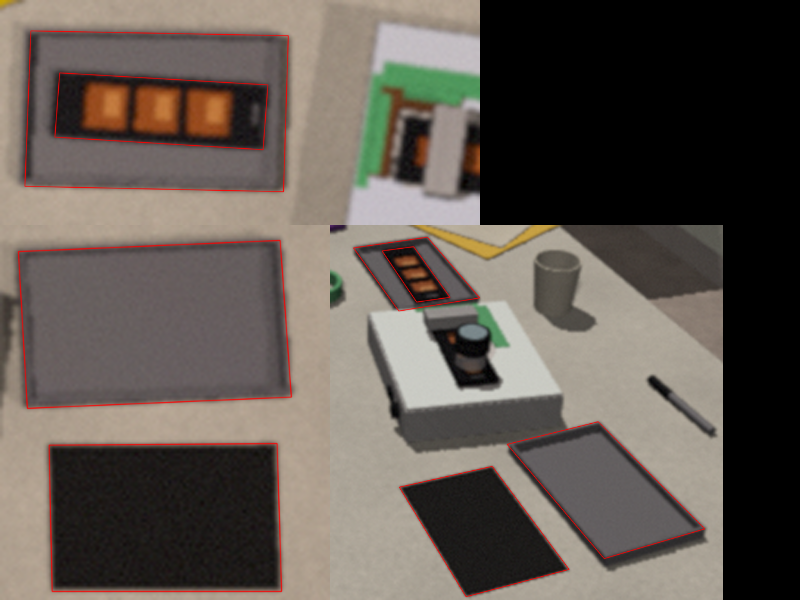

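```bash
python3 - <<'E'
from h import *
imgs=load("0")
box=[.5478,-.0151,.055,np.radians(-9.69)]
def loc(p): return ((np.asarray(p)-[*box[:2],.055])@R(box[3]))*1000
for thr in(10,18,24):
  cen={}
  for c,(x0,y0,w,h) in {"top":(385,180,25,28),"side":(388,226,26,22)}.items():
    a=imgs[c][y0:y0+h,x0:x0+w].astype(float); b=a[...,2]-a[...,0]
    n,l,st,ce=cv2.connectedComponentsWithStats((b>thr).astype(np.uint8));k=1+st[1:,4].argmax()
    cen[c]=ce[k]+[x0,y0];print(thr,c,cen[c],st[k])
  x,r1,r2=tri(cen["top"],cen["side"]);print("glass",np.round(x*1000,1),r1,r2,"local",np.round(loc(x),1))
  for c in cen: print(c,onz(c,cen[c],.117)*1000, loc(onz(c,cen[c],.117)))
E
```

```text
10 top [396.1875 193.525 ] [  4   7  15  14 160]
10 side [403.87437186 237.06030151] [  4   0  22  21 199]
glass [543.8 -68.2 122.8] [ 0.8127024  -2.11020442] [-2.23167826  0.34732525] local [  5.  -53.1  67.8]
top [539.6555095  -66.92146375 117.        ] [  0.69415897 -52.45297869  62.        ]
side [554.27500705 -60.01575648 117.        ] [ 13.94272784 -43.18508119  62.        ]Traceback (most recent call last):
  File "<stdin>", line 9, in <module>
ValueError: attempt to get argmax of an empty sequence
```

```bash
python3 - <<'E'
from h import *
imgs=load("0")
box=[.5478,-.0151,.055,np.radians(-9.69)]
def loc(p): return ((np.asarray(p)-[*box[:2],.055])@R(box[3]))*1000
a=imgs["side"][230:252,388:416].astype(int)
print(a[...,1]); print((a[...,2]-a[...,0]))
E
```

```text
[[135 133 131 127 125 122 118 112 108 102 101  95  92  91 107 130 144 147
  147 147 145 148 166 193 202 203 204 203]
 [ 98  95  92  88  86  85  81  80  76  75  75  73  70  71  92 128 143 149
  149 145 145 146 155 180 200 204 203 201]
 [ 73  70  69  70  70  69  69  69  69  70  71  69  70  73  93 127 144 149
  148 148 147 145 149 168 193 202 203 201]
 [ 71  71  71  73  71  69  72  69  71  69  69  69  70  72  94 129 144 146
  148 149 147 147 148 156 178 195 202 203]
 [ 72  69  74  72  75  70  66  67  64  65  68  67  65  67  87 121 140 146
  146 146 148 147 145 148 159 182 199 204]
 [ 71  73  71  70  66  58  57  59  71  78  82  84  83  77  78  96 116 129
  139 145 148 145 146 146 149 168 195 202]
 [ 72  68  66  60  53  61  79  97 109 123 128 129 127 121 109 102  92  90
  105 127 138 146 148 148 147 156 180 198]
 [ 55  53  48  42  63 101 123 128 133 136 137 136 137 135 131 128 118 102
   85  83 101 133 145 146 145 151 168 193]
 [ 25  26  23  40  84 126 138 136 136 135 136 136 137 135 136 135 135 128
  114  88  69 107 140 147 148 146 155 179]
 [ 13  17  16  42  88 130 137 136 132 135 136 1
[... 3349 characters left out ...]
-32 -28  -6   2  -3   1  -2   2   1   3   1   3   2  -2   3   1  -3   3
   -1   1  -4  -7  -7  -3   8  13  12  12]
 [ -4   1   2  -2   0  -1  -7   2   0   4   0  -2  -2   3   1   4   1  -4
   -1   3  -3  -9 -12 -10  -1  10  11   9]
 [  1   3   3   2   4  -2   0   2   3  -1  -4   1  -1   0   3   2   3  -3
   -3   2  -3  -9 -14 -11  -5   1   2   2]
 [  2   0   0  -3   3   1  -3   1  -1   2  -3   0   2   0  -4  -3  -1   2
   -4  -5  -4 -10 -15 -14 -10  -8  -5  -4]
 [ -1   2  -2  -2  -1   1   0  -4   3  -1  -2  -3  -3  -1  -7   8  -5   1
    1  -5  -5  -9 -15 -15 -12  -8  -7  -7]
 [  1   0   0  -5  -7  -2  -1   2   4   5   3   3   6  -5   0  -2   2   0
   -2  -4  -8 -13 -14 -13 -10  -7  -8  -6]]
```

```bash
python3 - <<'E'
from h import *
box=[.5478,-.0151,.055,np.radians(-9.69)]
def loc(p): return ((np.asarray(p)-[*box[:2],.055])@R(box[3]))*1000
x,r1,r2=tri((396.15,193.5),(399.9,239.6));print(x*1000,r1,r2,loc(x))
for c,p in(("top",(396.15,193.5)),("side",(399.9,239.6))): q=onz(c,p,.117);print(c,q*1000,loc(q))
bz=.089
E
```

```text
[539.98865112 -66.96287549 116.58685156] [ 0.03052825 -0.08118631] [-0.08571863  0.01364187] [  1.02951793 -52.4377261   61.58685156]
top [539.71845453 -66.83144282 117.        ] [  0.74105388 -52.35364737  62.        ]
side [539.89363592 -67.57525242 117.        ] [  1.03893198 -53.05735886  62.        ]
```

```bash
cat >> h.py <<'E'
from scipy.spatial.transform import Rotation as Ro
def quat(phi):
    c,s=np.cos(phi),np.sin(phi)
    q=Ro.from_matrix(np.array([[c,s,0],[s,-c,0],[0,0,-1.]])).as_quat(); return [q[3],q[0],q[1],q[2]]
def best(p,phi):
    o=[]
    for f in(phi,phi+np.pi):
        q=quat(f);j=inverse_kinematics(list(p),q)
        if j is not None:o.append((abs(j[5])+0.3*np.abs(np.array(j)-get_joint_pos()).max(),f))
    return min(o)[1]
def st(m=""): print(m,"t",round(get_time(),1),"tcp",np.round(np.array(get_tcp_pos())*1000,1),"grip",round(get_grip_width()*88,1),"F",np.round(get_ft_force(),1),"j6",round(get_joint_pos()[5],2))
def pick(x,y,z,phi,op,zt=.20,v=.25,lift=.20):
    f=best([x,y,zt],phi)
    p=get_tcp_pos()
    if p[2]<zt-.01: movel([p[0],p[1],zt],v=v)
    command_gripper(op)
    move_pose([x,y,zt],quat(f)); movel([x,y,z+.02],v=v); movel([x,y,z],v=.06); st("at")
    command_gripper(0); st("gripped")
    movel([x,y,z+.02],v=.06); movel([x,y,lift],v=v); st("lifted"); return f
def place(x,y,z,phi,op,zt=.20,v=.25,lift=.20,over=.002):
    f=best([x,y,zt],phi)
    move_pose([x,y,zt],quat(f)); movel([x,y,z+.015],v=v); h=movel([x,y,z-over],v=.02,until_force=4); st(f"down touch={h}")
    command_gripper(op); st("opened")
    movel([x,y,z+.03],v=.1); movel([x,y,lift],v=v); return f
E
cat > P.py <<'E'
from h import *
yb=np.radians(-9.69)
BOX=np.array([.5478,-.0151]);W=np.array([.5522,.0375]);L=np.array([.5400,-.0670])
MW=(.440,-.265);ML=(.440,-.365)
E
python3 - <<'E'
from P import *
for p,a in((W,yb+np.pi/2),(MW,np.pi/2),(L,yb),(ML,0),(BOX,yb),((.610,-.3035),0),((.608,.2865),np.radians(-4.4))):
    for z in(.006,.2):
        f=best([*p,z],a); print(p,z,np.degrees(f),np.round(inverse_kinematics([*p,z],quat(f)),2))
E
```

```text
[0.5522 0.0375] 0.006 80.31 [ 0.05  0.65  1.89 -0.    0.6  -1.36]
[0.5522 0.0375] 0.2 80.31 [ 0.05  0.35  1.81 -0.    0.99 -1.36]
(0.44, -0.265) 0.006 270.0 [-0.57  0.62  1.97 -0.    0.55  1.01]
(0.44, -0.265) 0.2 270.0 [-0.57  0.29  1.89 -0.    0.96  1.01]
[ 0.54  -0.067] 0.006 -9.69 [-0.15  0.65  1.91 -0.    0.59  0.02]
[ 0.54  -0.067] 0.2 -9.69 [-0.15  0.33  1.83 -0.    0.98  0.02]
(0.44, -0.365) 0.006 0.0 [-0.71  0.67  1.84 -0.    0.63 -0.71]
(0.44, -0.365) 0.2 0.0 [-0.71  0.37  1.77 -0.    1.   -0.71]
[ 0.5478 -0.0151] 0.006 -9.69 [-0.05  0.65  1.9  -0.    0.59  0.12]
[ 0.5478 -0.0151] 0.2 -9.69 [-0.05  0.34  1.82 -0.    0.98  0.12]
(0.61, -0.3035) 0.006 0.0 [-0.48  0.78  1.58 -0.    0.78 -0.48]
(0.61, -0.3035) 0.2 0.0 [-0.48  0.53  1.51 -0.    1.1  -0.48]
(0.608, 0.2865) 0.006 -4.4 [ 0.42  0.77  1.61 -0.    0.77  0.5 ]
(0.608, 0.2865) 0.2 -4.4 [ 0.42  0.52  1.54 -0.    1.09  0.5 ]
```

Candidates: film holders at top px (257,177) black with 3 square windows in the tray → wanted; (375,193) black with 4 windows on the box; (167,229) and (257,328) purple → not meant. The guide is the brown L at (333,183), and the green L around it is a decoy. The close crop topA confirms the choice. I start with the weight.

```bash
python3 - <<'E'
from P import *
f=pick(*W,.070,yb+np.pi/2,.6); 
im={c:read_camera(c) for c in("top","side")}
for c in im: cv2.imwrite(f"pics/{c}1.png",im[c][:,:,::-1])
E
python3 -c "
import cv2,numpy as np
a=cv2.imread('pics/top1.png')[130:260,300:460];b=cv2.imread('pics/side1.png')[140:300,310:470]
cv2.imwrite('pics/c1.png',np.hstack([cv2.resize(a,(400,400)),cv2.resize(b,(400,400))]))"
```

```text
at t 4.1 tcp [552.   37.5  69.9] grip 52.6 F [-0.4 -0.3  0.3] j6 -1.36
gripped t 4.6 tcp [552.4  37.7  70.2] grip 27.8 F [0.2 1.8 1.4] j6 -1.36
lifted t 5.7 tcp [551.4  37.5 199.1] grip 27.5 F [-0.2 -0.1 -4.2] j6 -1.36
```

View pics/c1.png

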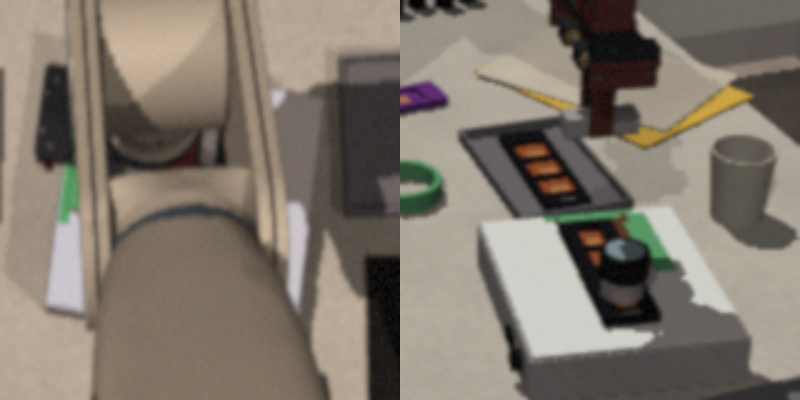

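The weight is held (27.5 mm jaw, crop (600,120)); the loupe is still upright. Next I set it on the mat and move the loupe.

```bash
python3 - <<'E'
from P import *
place(*MW,.006,np.pi/2,.6,v=.15)
print("loupe")
pick(*L,.084,yb,.9,v=.15)
place(*ML,.020,0,.9,v=.12)
p=get_tcp_pos(); movel([.35,-.15,.3],v=.25)if 0 else move_pose([.40,.35,.25],quat(0))
st()
im={c:read_camera(c) for c in("top","side")}
for c in im: cv2.imwrite(f"pics/{c}2.png",im[c][:,:,::-1])
E
python3 -c "
import cv2,numpy as np
a=cv2.imread('pics/top2.png')[130:290,300:540];b=cv2.imread('pics/side2.png')[190:390,310:550]
cv2.imwrite('pics/c2.png',np.hstack([cv2.resize(a,(400,267)),cv2.resize(b,(400,333))[:267]]))
cv2.imwrite('pics/c2.png',cv2.resize(np.hstack([cv2.resize(a,(400,267)),cv2.copyMakeBorder(b[:160],0,0,0,0,0).__class__(0) if 0 else cv2.resize(b,(400,333))[66:]]),(800,267)))"
```

```text
down touch=True t 9.9 tcp [ 439.8 -264.9    6.1] grip 27.8 F [0.5 0.9 4.3] j6 1.01
opened t 10.5 tcp [ 439.1 -264.4    5.6] grip 52.8 F [ 0.9 -0.3  0.1] j6 1.01
loupe
at t 15.0 tcp [539.7 -66.9  83.6] grip 79.4 F [-0.4 -0.   0.5] j6 0.02
gripped t 15.5 tcp [540.2 -67.   84.2] grip 49.7 F [-0.1  0.8  1.1] j6 0.02
lifted t 16.8 tcp [539.3 -66.9 199.2] grip 49.5 F [-0.4  0.3 -1.6] j6 0.02
down touch=True t 20.2 tcp [ 439.8 -364.8   20.1] grip 49.9 F [-0.4  1.1  4. ] j6 -0.71
opened t 20.9 tcp [ 439.3 -364.5   19.7] grip 79.0 F [-0.1  0.1 -0.6] j6 -0.71
 t 25.3 tcp [400.5 349.5 249.9] grip 79.2 F [-0.4 -0.2  0.2] j6 0.7
```

View pics/c2.png

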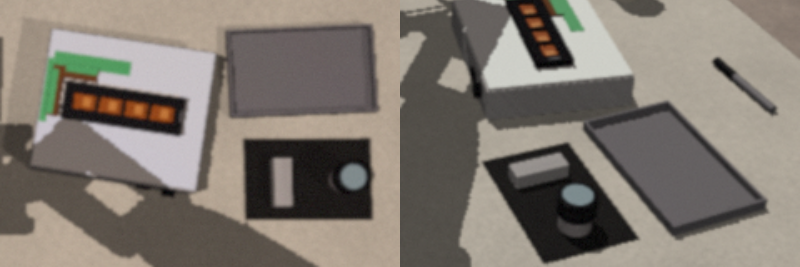

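View pics/top2.png

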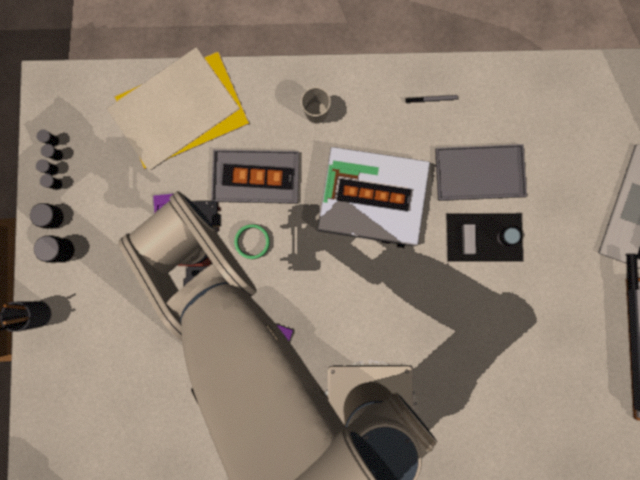

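Both stand on the mat: weight at (469,239), loupe upright at (511,236). The four-frame holder lies bare at (374,194). I fit it now.

```bash
python3 - <<'E'
from P import *
imgs=load("2");B=("top","side")
def loc(p): return ((np.asarray(p)-[*BOX,.055])@R(yb))*1000
P=rect(.058,.186)
for cams,fz in((B,None),(B,.067),(("top",),.067),(("side",),.067)):
    v=edgefit(imgs,{c:closed(P) for c in cams},[*BOX,.067,yb],cams=cams,fix_z=fz,rng=2); print("local",loc(v[:3]))
    if cams==B: k=v
def r(x0,x1,y0,y1,z): return np.array([[x0,y0,z],[x1,y0,z],[x1,y1,z],[x0,y1,z]])/1000
bx=[*BOX,.055,yb]
overlay(imgs,[(k,[P],(0,0,255)),(bx,[r(34,52,46,98,3),r(-27,52,98,116,3),rect(.22,.26)],(255,0,255))],{"top":(315,140,120,110)},"pics/ov8.png",5)
P2=rect(.058,.186)
v=edgefit(imgs,{c:closed(P) for c in B},[.608,.2865,.016,-.077],fix_z=.016,rng=2)
E
```

```text
fit [546.6 -17.6  65.2] yaw deg -9.69 n 303 med|r| 0.3
local [-0.72963908 -2.64249717 10.21195878]
fit [546.1 -17.5  67. ] yaw deg -9.68 n 300 med|r| 0.3
local [-1.28453726 -2.60389698 12.        ]
fit [546.6 -17.5  67. ] yaw deg -9.62 n 160 med|r| 0.21
local [-0.7826853  -2.59436421 12.        ]
fit [545.2 -16.9  67. ] yaw deg -9.88 n 137 med|r| 0.35
local [-2.28933664 -2.19192008 12.        ]
fit [607.8 286.   16. ] yaw deg -4.41 n 319 med|r| 0.58
```

View pics/ov8.png

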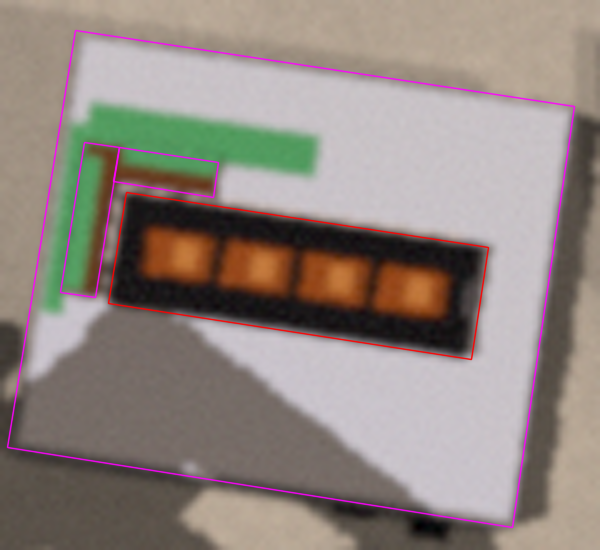

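```bash
python3 - <<'E'
from P import *
pick(.5463,-.0174,.057,yb,1.0,v=.15)
place(.6103,-.3033,.006,np.radians(1.6),.85,v=.15)
print("three")
pick(.6080,.2862,.006,np.radians(-4.4),1.0,v=.15)
im={c:read_camera(c) for c in("top","side")}
for c in im: cv2.imwrite(f"pics/{c}3.png",im[c][:,:,::-1])
E
```

```text
at t 28.7 tcp [546.  -17.4  56.6] grip 88.0 F [-0.9 -0.1 -0.3] j6 0.12
gripped t 29.3 tcp [546.6 -17.4  57.2] grip 57.5 F [ 0.3 -0.6  0.9] j6 0.12
lifted t 30.7 tcp [545.6 -17.4 199.1] grip 57.9 F [-0.1 -0.  -1.8] j6 0.12
down touch=True t 33.9 tcp [ 610.1 -303.2    6.2] grip 58.1 F [ 0.3 -0.   4.3] j6 -0.51
opened t 34.4 tcp [ 609.4 -302.8    5.3] grip 74.7 F [-0.3 -0.2 -0.2] j6 -0.51
three
at t 40.4 tcp [607.7 286.1   5.5] grip 88.0 F [ 0.8 -0.5  0.2] j6 0.5
gripped t 41.0 tcp [608.2 286.2   6.2] grip 57.7 F [0.2 0.1 1.3] j6 0.5
lifted t 42.8 tcp [607.4 285.9 198.8] grip 57.7 F [ 0.6  0.3 -1.5] j6 0.5
```

View pics/top3.png

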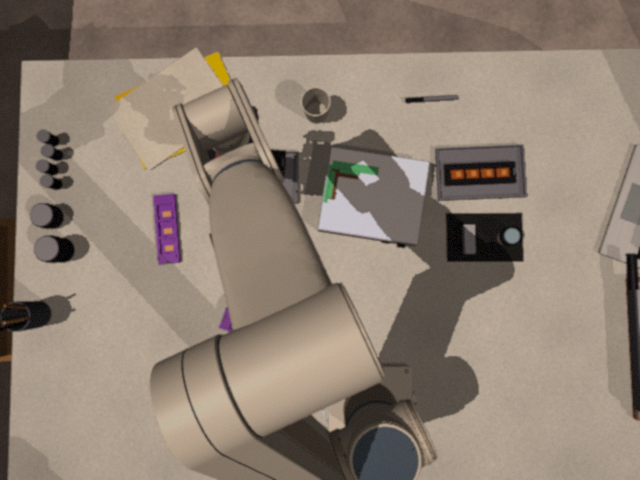

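View pics/side3.png

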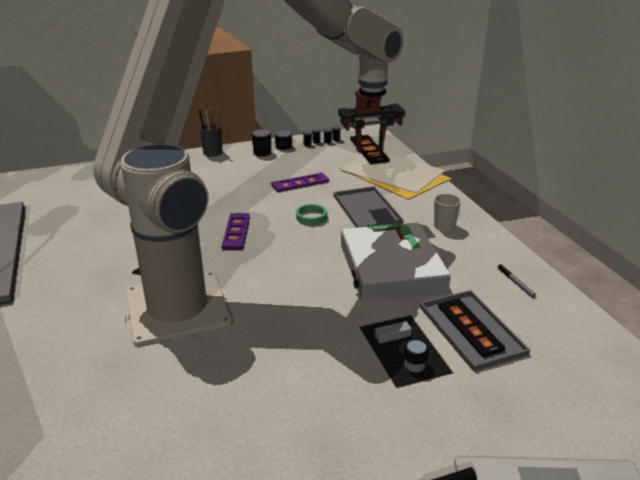

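The four-frame holder lies in the done tray (480,173), and the three-frame holder hangs level in the jaws. I place it at the seat now.

```bash
python3 - <<'E'
from P import *
place(.5464,-.0173,.057,yb,.85,v=.15)
move_pose([.40,.38,.25],quat(0)); st()
im={c:read_camera(c) for c in("top","side")}
for c in im: cv2.imwrite(f"pics/{c}4.png",im[c][:,:,::-1])
imgs=load("4");B=("top","side")
P=rect(.058,.186)
for cams,fz in((B,None),(B,.067),(("top",),.067),(("side",),.067)):
    v=edgefit(imgs,{c:closed(P) for c in cams},[.5463,-.0174,.067,yb],cams=cams,fix_z=fz,rng=2)
    if cams==B: k=v
def r(x0,x1,y0,y1,z): return np.array([[x0,y0,z],[x1,y0,z],[x1,y1,z],[x0,y1,z]])/1000
bx=[.5464,-.0173,.055,yb]
overlay(imgs,[(k,[P],(0,0,255)),(bx,[r(34,52,46,98,3),r(-27,52,98,116,3)],(255,0,255))],{"top":(315,140,120,110)},"pics/ov9.png",5)
for nm,z,px,w,h,yw in(("four",.016,(480,173),.058,.186,.03),("weight",.025,(469,239),.076,.028,0)):
    c0=onz("top",px,z);print(nm);edgefit(imgs,{c:closed(rect(w,h)) for c in B},[*c0,yw],fix_z=z,rng=2)
E
```

```text
down touch=True t 45.8 tcp [546.2 -17.3  57. ] grip 57.9 F [0.1 0.3 5. ] j6 0.12
opened t 46.3 tcp [545.6 -17.3  56.6] grip 74.8 F [-0.   0.4 -0. ] j6 0.12
 t 49.2 tcp [400.4 379.3 249.7] grip 74.9 F [ 0.5  0.1 -0.1] j6 0.74
fit [544.7 -14.7  65.6] yaw deg -9.47 n 298 med|r| 0.32
fit [544.3 -14.9  67. ] yaw deg -9.59 n 299 med|r| 0.3
fit [545.  -14.7  67. ] yaw deg -9.56 n 160 med|r| 0.2
fit [542.9 -15.7  67. ] yaw deg -9.65 n 135 med|r| 0.3
four
fit [ 607.9 -300.1   16. ] yaw deg 1.29 n 274 med|r| 0.35
weight
fit [ 434.4 -265.8   25. ] yaw deg -0.07 n 320 med|r| 0.19
```

View pics/ov9.png

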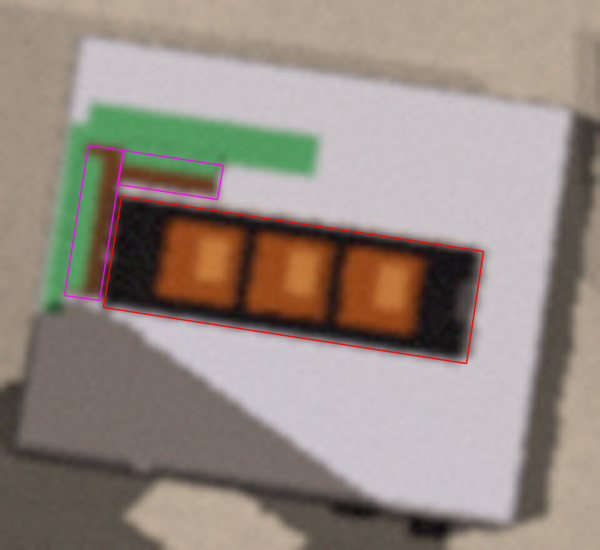

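View pics/side4.png

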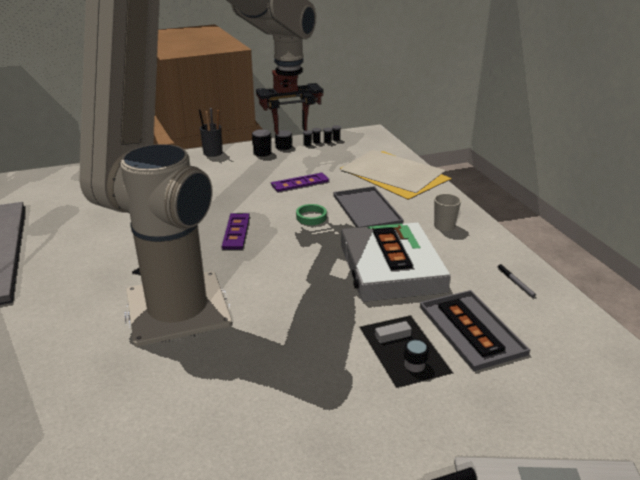

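The new holder lies 1.8/2.7 mm nearer the guide's end leg than the old one did (overlay: hardly any gap at (105,250)). Nothing stands on it, so I correct that first.

```bash
python3 - <<'E'
from P import *
pick(.5462,-.0173,.057,yb,.85,v=.2,lift=.075)
place(.5481,-.0200,.057,yb,.85,zt=.075,v=.1)
move_pose([.40,.38,.25],quat(0)); st()
im={c:read_camera(c) for c in("top","side")}
for c in im: cv2.imwrite(f"pics/{c}5.png",im[c][:,:,::-1])
imgs=load("5");B=("top","side")
P=rect(.058,.186)
for cams,fz in((B,None),(B,.067),(("top",),.067),(("side",),.067)):
    v=edgefit(imgs,{c:closed(P) for c in cams},[.5463,-.0174,.067,yb],cams=cams,fix_z=fz,rng=2)
    if cams==B: k=v
overlay(imgs,[(k,[P],(0,0,255))],{"top":(315,140,120,110)},"pics/ov10.png",5)
E
```

```text
at t 52.3 tcp [546.  -17.3  56.7] grip 75.0 F [-0.6  0.  -0.5] j6 0.12
gripped t 52.8 tcp [546.4 -17.3  57.2] grip 57.7 F [ 0.4 -0.3  0.7] j6 0.12
lifted t 53.5 tcp [545.8 -17.3  74.5] grip 57.9 F [ 1.  -0.8 -1.1] j6 0.12
down touch=True t 54.7 tcp [547.9 -20.   57.1] grip 58.0 F [-0.4 -0.6  4.5] j6 0.11
opened t 55.2 tcp [547.3 -20.   56.7] grip 74.7 F [ 0.2  0.  -0.2] j6 0.11
 t 58.5 tcp [400.5 379.3 249.8] grip 75.0 F [0.2 0.6 0.3] j6 0.74
fit [546.3 -17.7  66.7] yaw deg -9.77 n 303 med|r| 0.31
fit [546.1 -17.7  67. ] yaw deg -9.73 n 303 med|r| 0.3
fit [546.7 -17.8  67. ] yaw deg -9.65 n 160 med|r| 0.21
fit [545.4 -15.8  67. ] yaw deg -9.88 n 145 med|r| 0.37
```

View pics/ov10.png

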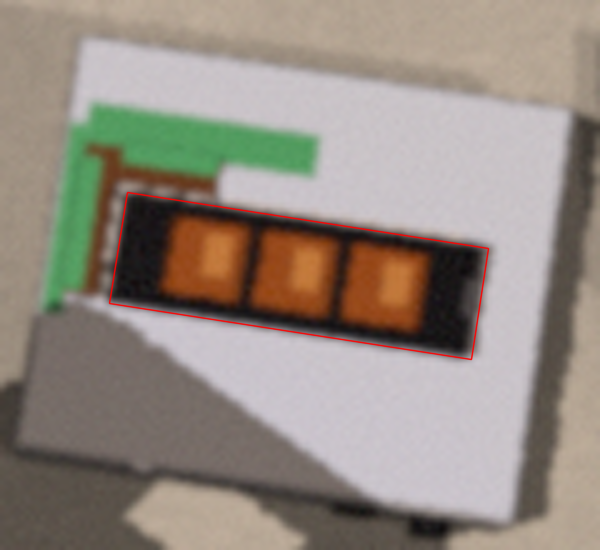

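The holder now matches the old one's pose within 0.3 mm, with an even gap to both legs. Next the weight and loupe go back.

```bash
python3 - <<'E'
import h
from P import *
h.best=lambda p,phi:phi
pick(*MW,.006,np.radians(270),.6,v=.15)
place(*W,.070,yb+np.pi/2,.6,v=.15)
pick(*ML,.020,0,.9,v=.15)
d=.0018*np.array([np.cos(yb),np.sin(yb)])
place(*(L+d),.084,yb,.9,v=.12)
move_pose([.40,.38,.25],quat(0)); st()
im={c:read_camera(c) for c in("top","side")}
for c in im: cv2.imwrite(f"pics/{c}6.png",im[c][:,:,::-1])
imgs=load("6");B=("top","side");i0=load("0")
P=rect(.076,.028)
for nm,I in(("before",i0),("now",imgs)):
    print(nm)
    for cams in(B,("top",),("side",)):
        edgefit(I,{c:closed(P) for c in cams},[*W,.089,yb],cams=cams,fix_z=.089,rng=2)
    a=I["top"][180:208,385:410].astype(float);b=a[...,2]-a[...,0]
    n,l,s,ce=cv2.connectedComponentsWithStats((b>8).astype(np.uint8));k=1+s[1:,4].argmax();p=ce[k]+[385,180];print("glass top",p,onz("top",p,.117)*1000)
a=imgs["side"][226:262,386:422]
print("xs",a[13,:,1])
out=[]
for I in(i0,imgs):
    t=cv2.resize(I["top"][140:250,315:435,::-1],(400,367));s=cv2.resize(I["side"][210:290,335:455,::-1],(400,267))
    out.append(np.vstack([t,s])[:, :])
o=np.hstack(out);cv2.imwrite("pics/c6.png",cv2.resize(o,(758,600)))
E
```

```text
at t 63.2 tcp [ 439.7 -264.8    5.5] grip 52.9 F [-0.8  0.4 -0.4] j6 1.01
gripped t 63.8 tcp [ 440.1 -265.1    6.2] grip 28.0 F [-0.  -0.1  1.8] j6 1.01
lifted t 65.5 tcp [ 439.4 -264.6  199.1] grip 27.8 F [ 0.9  0.6 -3.4] j6 1.01
down touch=True t 69.2 tcp [552.   37.5  70.2] grip 28.2 F [-0.2 -0.1  4. ] j6 -1.36
opened t 69.8 tcp [550.9  37.5  69.3] grip 52.8 F [ 0.4  0.6 -0.6] j6 -1.36
at t 74.9 tcp [ 439.7 -364.8   19.5] grip 79.2 F [ 0.1 -0.2 -0. ] j6 -0.71
gripped t 75.5 tcp [ 440.1 -365.1   20.2] grip 49.8 F [ 0.4 -0.2  2.1] j6 -0.71
lifted t 77.2 tcp [ 439.5 -364.5  199. ] grip 49.3 F [-1.1  0.5 -1.7] j6 -0.71
down touch=True t 80.1 tcp [541.5 -67.3  84.1] grip 49.2 F [-0.9  0.   5.4] j6 0.02
opened t 80.7 tcp [540.9 -67.2  83.7] grip 79.4 F [ 0.6 -0.5  0. ] j6 0.02
 t 83.8 tcp [400.5 379.3 249.8] grip 79.4 F [-0.6 -0.2 -0.1] j6 0.74
before
fit [552.1  37.5  89. ] yaw deg -9.88 n 278 med|r| 0.31
fit [553.   37.2  89. ] yaw deg -9.0 n 153 med|r| 0.27
fit [550.8  38.5  89. ] yaw deg -9.29 n 130 med|r| 0.38
glass top [396.15025907 193.47150259] [539.78873159 -66.83352749 117.        ]
now
fit [553.2  36.1  89. ] yaw deg -9.91 n 277 med|r| 0.48
fit [552.5  36.   89. ] yaw deg -10.45 n 153 med|r| 0.32
fit [557.2  36.2  89. ] yaw deg -11.26 n 132 med|r| 0.46
glass top [395.96315789 193.08421053] [540.75042832 -66.39774419 117.        ]
xs [ 47  53  52  50  39  33  79 124 141 141 139 140 141 140 140 137 139 140
 141 140 137 122  83  66 112 147 153 152 154 166 190 207 209 209 208 210]
```

View pics/c6.png

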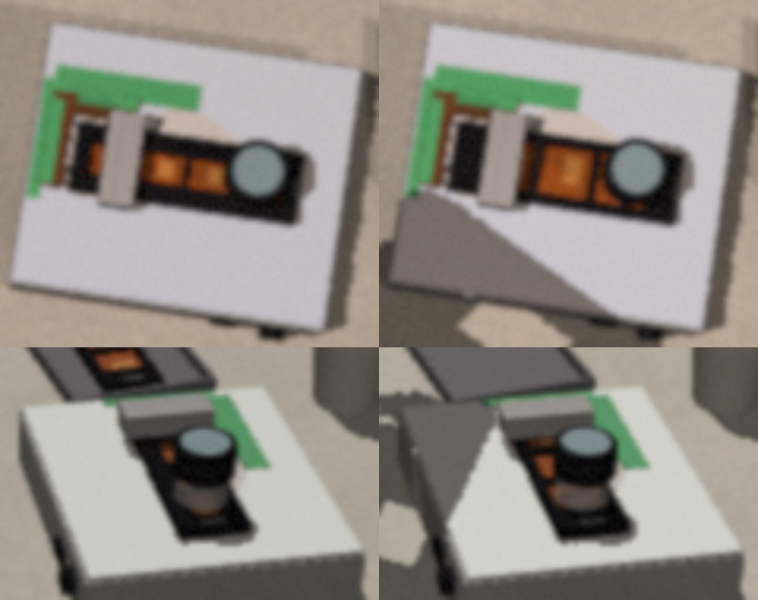

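Both are back within about 1.5 mm of their earlier spots, and the loupe is upright. One last check of the whole scene before handing in.

```bash
python3 - <<'E'
from P import *
I=load("6");Z=load("0")
B=("top",)
edgefit(I,{c:closed(rect(.058,.186)) for c in B},[.5463,-.0174,.067,yb],cams=B,fix_z=.067,rng=1.5)
edgefit(I,{c:closed(rect(.058,.186)) for c in B},[.608,-.300,.016,.025],cams=B,fix_z=.016,rng=2)
for n,(x,y,w,h) in{"cup":(297,85,38,38),"marker":(398,90,66,18),"tape":(230,218,46,46)}.items():
    d=cv2.absdiff(I["top"][y:y+h,x:x+w],Z["top"][y:y+h,x:x+w]);print(n,d.mean(),(d.max(2)>40).sum())
E
```

```text
fit [546.7 -17.4  67. ] yaw deg -9.17 n 147 med|r| 0.27
fit [ 608.4 -300.1   16. ] yaw deg 1.68 n 154 med|r| 0.32
cup 3.7927054478301017 0
marker 4.721941638608305 0
tape 6.540170132325142 58
```

View pics/top6.png

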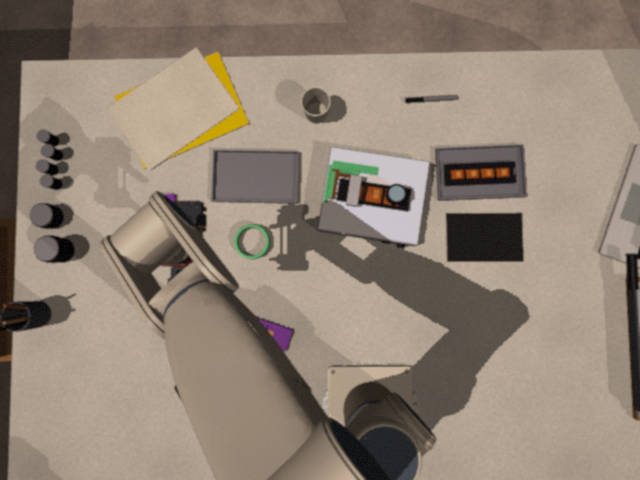

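The picture shows the four-frame holder in the done tray (480,173), the three-frame holder in the brown guide with the weight (354,190) and the loupe (396,193) on it, and the mat empty. The cup, marker and tape have not moved; the tape difference is the arm's shadow.

```bash
python3 -c "
from station import *
print(get_time());job_done()"
```

```text
83.85
the job is handed in; nothing more can be done
```

I swapped the film holders as asked and handed the job in at 83.9 s. I set the weight and then the loupe on the mat, and moved the four-frame holder into the empty tray. I then laid the three-frame holder in the brown guide and put both objects back, weight first.

**What the last checks showed:**
- **Three-frame holder:** measured before the weight and loupe went back on, it matched the old holder's position to within about 0.3 mm. My first placing was about 3 mm too close to the guide's end leg, so I lifted it again and corrected that while nothing stood on it.
- **Weight and loupe:** both are within about 2 mm of their earlier spots by the two-view fit of the weight and the loupe's glass in the top view. The loupe is upright.
- **Cup, marker and tape roll:** none of them moved. The only difference in the picture is the arm's shadow near the tape.

**What disagreed:**
- **Camera against robot:** the two differed by 2–3 mm. I therefore judged the final positions from before-and-after pictures.
- **Weight in the side view:** the side camera alone put the weight about 6 mm away in x, where the top camera showed less than 1 mm. I think the arm's shadow there upset that fit.
- **Holder angle:** with the weight and loupe back on top, the fit read about 0.5° different from before, but they hide part of its edges.

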